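Lay a standing wood offcut down in the drilling jig

ROBOT

A 6-joint arm with a two-finger parallel gripper is mounted at the origin on a cart in front of the work surface, level with it; the furniture and walls round the work are solid. World frame = base frame: x ahead of the robot, y to its left, z up, the work surface at z = 0. Lengths are in m, angles in rad, forces in N, time in s.
With the tool pointing down it reaches from about 0.15 to 0.775 m from the base axis. Payload 6.1 kg.
Tool frame: the origin (TCP) lies on the mounting face of the last link; the fingertips stand 173 mm ahead of it and the grasp point (between the pads) lies 155 mm ahead of it; z points along the fingers, y is the direction in which the jaws open and shut (so a half turn about z gives the same grasp; the last joint's range is limited). The gripper opens to 85 mm and grips with 20 to 120 N. Pads are 22 mm wide; open, the fingers measure 114 mm over their backs; the gripper's body (76 mm by 85 mm) begins 54 mm behind the grasp point. The pads swing forward as they close: fully open they stand 13 mm farther back than shut.
Start: joints at [-1.302, 0.126, -0.04, 1.405, 0, 1.571], TCP at [0.139, -0.506, 0.405] pointing down, gripper open.
Joint ranges: [-2.72, 2.72], [-0.95, 1.95], [-1.27, 1.35], [-1.78, 2.02], [-1.46, 1.47], [-3.14, 3.14]. Speed limits (rad/s): [2.39, 2.39, 3.01, 3.14, 3.14, 3.14].

INTERFACE

Orientations are given as a unit quaternion [x, y, z, w].
In Python, from plant import robot gives the robot as it stands.
- The arm moves only by the tool carry_out, never from a script. Its argument "commands" is one flat list of numbers, 7 for each row, row after row: the shift along the tool's x, y, z normalised to -1 to 1, where 1 is 0.2 m, then the turn, a rotation vector about the tool's x, y, z normalised to -1 to 1, where 1 is pi/2 rad, then the closure, from 0 (fully open) to 1 (shut). In form: [dx, dy, dz, wx, wy, wz, claw, dx, dy, dz, wx, wy, wz, claw, ...]. A call has 1 to 20 rows; each row is the pose to reach, as a shift and turn from the pose commanded when the call began, along the tool's axes at that moment; what a row does not reach only later rows make up. A row lasts 1/10 s, in which the tool goes at most 50 mm and 8.59 degrees, less where a joint would pass 70% of its speed; a pose out of reach is approached as far as the arm can. A call with a number of a shift or a turn outside -1 to 1 is refused whole. A call with a gripper value outside its range is refused whole. The fingers move at their own pace and stop on an object; "force" is the grip in N (left out, the last holds). Time passes only in rows, so rows that repeat a pose let the fingers close. It gives the time, the measured TCP pose, the force and the opening at its end, in the units of the state.
- robot.sense(): the state, without advancing time (a new reading comes with each control period).
- robot.grab_frame(name): name is "scene" or "top" or "wrist"; returns the picture (384x512x3 uint8, red, green, blue); there is no depth.
- robot.camera_params(name): a dict with "fx", "fy", "cx", "cy" (pixels), "camera_from_world" (4x4, takes a point from world to camera coordinates). Camera axes: x right, y down, z forward; pixel columns grow to the right and rows downward; lengths in m; the calibration is good to about 2 mm. A picture is of the moment at which its call begins: read the wrist's pose just before it. camera_params takes no time and is no camera call; for the wrist camera it gives the pose at the moment of the call.
- robot.hand_in(): hands the job in, once; it reports no verdict.
The state is a dict: "clock": time; "joint_pos": joint angles; "qd": joint speeds; "tau": joint torques, N m; "tool_pos": TCP position; "tool_rot": TCP orientation; "force": force on the tool from outside, world axes, zero at the start; "torque": the same for the moment, N m; "width": finger opening in m.
Only numpy, scipy, OpenCV 4.12 (cv2) and the standard library are available. Lean on these libraries where they do the work, as an engineer would, in place of code of your own. Each camera call takes 0.05 s, during which the arm holds its last target.

TASK

The short wooden offcut stands on end on the drilling jig plate. With the fingertips, push it over so that it lies on a broad face, then push it home into the corner of the jig, its end snug against the end stop and its long side snug against the side stop. Do not pick it up, and leave the two punches and the tape roll beside the jig as they are.

Things in the scene. Friction and masses are not known exactly. Their poses are not given: they have to be found in the camera images.
- offcut_center (a point): Centre of the loose wooden offcut, 85 mm long (own y axis), 45 mm wide (x), 22 mm thick (z), about 0.12 kg. At the start it stands on an end on the jig plate: centre 52.5 mm and top 95 mm above the bench, z axis level, pointing away from the end stop; a push near the top along -z tips it towards the end stop. Lying on the plate: centre 21 mm, top 32 mm above the bench.
- jig: Drilling jig fixed to the bench: plywood plate 200 (x) by 130 (y) mm, 10 mm thick, origin under its centre at z = 0, +x roughly away from the robot. Two aluminium bars stand 14 mm above it: end stop, working face at x = +85 mm, y -50 to +44; side stop, working face at y = +50 mm, x -50 to +79. Its -x and -y sides are open.
- jig_corner (a point): The corner of the jig where the planes of the two stops' working faces meet, at the plate's upper face (jig x = +85, y = +50, z = +10 mm); axes as the jig's. The bars stop 6 mm short of it. With the offcut home, its length lies along the jig's x and its centre 42.5 mm to -x and 22.5 mm to -y of this point (jig x = +42.5, y = +27.5 mm).
- punch_a: Bystander: bright steel press punch standing upright on the bench, 23 mm diameter, 52 mm high; origin at the centre of its foot.
- punch_b: Bystander: bright steel press punch standing upright on the bench, 20 mm diameter, 60 mm high; origin at the centre of its foot.
- tape: Bystander: roll of tape lying flat on the bench, 73 mm diameter, 19 mm high; origin at the centre of its underside.
Things that resemble listed ones, but are neither listed nor needed, are in the scene too. There is more than one size of the part that bears offcut_center; the job needs the smaller. Of the things shaped like the jig, the plywood one is meant.

How it is judged:
On the way:
1. the offcut has been tipped over and lies on a broad face on the jig plate ((angle between offcut_center's own z axis and vertical below 0.06 rad or angle between offcut_center's own z axis and vertical above 3.0816 rad) and height (world z) of offcut_center below 0.025 m), for 0.2 s.
At the end, for the whole second after the job is handed in: The offcut lies at rest on a broad face on the plate (tilt under 0.06 rad), its length parallel to the jig's x within 0.06 rad and its centre within 4 mm of the snug place at both stops; punches and tape roll within 15 mm of their starts ((angle between offcut_center's own z axis and vertical below 0.06 rad or angle between offcut_center's own z axis and vertical above 3.0816 rad) and height (world z) of offcut_center between 0.018 and 0.024 m and x of offcut_center in the frame of jig between 0.0385 and 0.0455 m and y of offcut_center in the frame of jig between 0.0235 and 0.0305 m and angle between the y axis of offcut_center and the x axis of jig, either way round below 0.06 rad and linear speed of offcut below 0.01 m/s and distance of each of punch_a, punch_b, tape from where it was at the start of the episode below 0.015 m); the robot touches nothing.
It fails at once if the offcut is lifted or carried (its centre more than 65 mm above the bench, or lying flat more than 10 mm clear of the plate) (height (world z) of offcut_center above 0.065 m or ((angle between offcut_center's own z axis and vertical below 0.3 rad or angle between offcut_center's own z axis and vertical above 2.84 rad) and height (world z) of offcut_center above 0.033 m)).
It fails at once if a punch or the tape roll is knocked or moved more than 15 mm (distance of any of punch_a, punch_b, tape from where it was at the start of the episode above 0.015 m or angle between any of punch_a, punch_b, tape's own z axis and vertical above 0.5 rad).
It also fails if it takes over 64 s, if anything falls off the work surface, if the arm or the gripper's body presses on something with over 40 N, if the wrist force passes 120 N, or if a joint passes its speed limit or range.

## Working session

There is one attempt and no reset: what is moved stays moved. The work goes in short steps, Python scripts to look and compute and a tool call to move; the robot and the scene stay as the last step left them, time stands still between calls to the robot, and variables do not carry over. Pictures are saved under pics/ and viewed, and the job is handed in when it is done.

Besides the shell and the picture viewer there is one more tool, called after "Emit:" as a command line: name --argument value ..., lists and objects as JSON in quotes. carry_out: Moves the arm, as the interface text tells. Its arguments: {"type":"object","properties":{"commands":{"type":"array","items":{"type":"number","minimum":-1,"maximum":1}},"force":{"type":"number"}},"required":["commands"]}

```bash
ls; mkdir -p pics
python3 - <<'E'
from plant import robot
import cv2,json
s=robot.sense(); print(s)
for n in ("scene","top","wrist"):
    p=robot.camera_params(n); print(n,p)
    cv2.imwrite(f"pics/{n}0.png",robot.grab_frame(n)[:,:,::-1])
E
```

```text
pics
{'clock': 0.0, 'joint_pos': array([-1.30201255e+00,  1.26351455e-01, -4.06452104e-02,  1.40541364e+00,
       -6.67252766e-06,  1.57082807e+00]), 'qd': array([ 0.00040178,  0.00088415,  0.00051305,  0.00121229, -0.00053842,
       -0.00058331]), 'tau': array([-8.79210838e-04, -4.35913575e+01,  3.52924740e+01,  1.74035953e-02,
       -2.06974551e-05, -1.07202891e-05]), 'tool_pos': array([ 0.13937705, -0.50600219,  0.4039262 ]), 'tool_rot': array([ 9.90984797e-01,  1.33971937e-01, -1.11445195e-04, -7.99261552e-04]), 'force': array([-0.26206626,  0.39010967, -0.52845269]), 'torque': array([ 0.03280777, -0.06820223,  0.09191337]), 'width': 0.08523846980011773}
scene {'fx': 445.06470390774524, 'fy': 445.06470390774524, 'cx': 254.3174209515947, 'cy': 182.99007470212297, 'camera_from_world': array([[-0.46669876, -0.88420457, -0.01935316,  0.17206604],
       [-0.34289441,  0.20106987, -0.91760249,  0.22973664],
       [ 0.81523965, -0.42160786, -0.39702786,  1.22548338],
       [ 0.        ,  0.        ,  0.        ,  1.        ]])}
top {'fx': 433.4164370218981, 'fy': 433.4164370218981, 'cx': 248.31948897705684, 'cy': 194.31281490632026, 'camera_from_world': array([[-0.02521376, -0.999674  ,  0.00402061, -0.03979367],
       [-0.9863935 ,  0.02422481, -0.16260698,  0.46434172],
       [ 0.16245657, -0.00806584, -0.98668273,  1.62021045],
       [ 0.        ,  0.        ,  0.        ,  1.        ]])}
wrist {'fx': 279.59199600734655, 'fy': 279.59199600734655, 'cx': 255.4192699378276, 'cy': 193.15666823902214, 'camera_from_world': array([[ 0.26635899, -0.96387305, -0.00127549, -0.5237726 ],
       [-0.92706885, -0.25655017,  0.2733594 , -0.03612167],
       [-0.26381099, -0.07162926, -0.96191112,  0.37932547],
       [ 0.        ,  0.        ,  0.        ,  1.        ]])}
```

View pics/scene0.png

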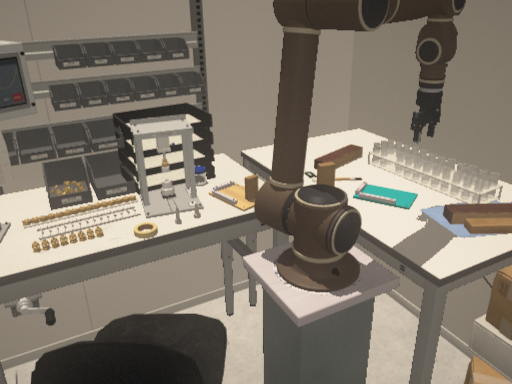

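View pics/top0.png

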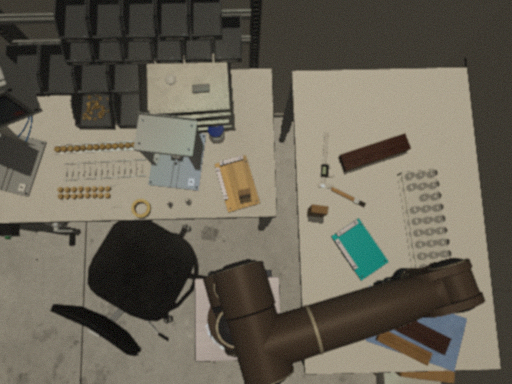

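View pics/wrist0.png

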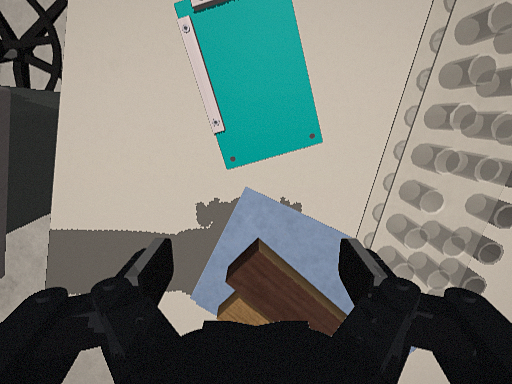

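Scene and top views. Jig candidates are the plywood plate at top (237,182) / scene (237,194) and the teal plate at top (360,248). Offcut candidates are the block on the plywood at top (245,197) / scene (252,188) and the larger block on the other bench at top (318,211) / scene (327,175). I choose the plywood jig and the block standing on it. The punches look to be at top (170,204) and (188,203), and the tape at (141,208). Next is a close crop to check.

```bash
cat > h.py <<'E'
import numpy as np,cv2
from plant import robot
def ray(p,uv):
    T=p["camera_from_world"];R=T[:3,:3];t=T[:3,3]
    d=R.T@np.array([(uv[0]-p["cx"])/p["fx"],(uv[1]-p["cy"])/p["fy"],1.0])
    return -R.T@t,d
def onz(p,uv,z):
    o,d=ray(p,uv); return o+d*(z-o[2])/d[2]
def proj(p,X):
    T=p["camera_from_world"];c=T[:3,:3]@np.asarray(X)+T[:3,3]
    return np.array([p["cx"]+p["fx"]*c[0]/c[2],p["cy"]+p["fy"]*c[1]/c[2]])
def tri(p1,u1,p2,u2):
    o1,d1=ray(p1,u1);o2,d2=ray(p2,u2);d1/=np.linalg.norm(d1);d2/=np.linalg.norm(d2)
    s=np.linalg.lstsq(np.c_[d1,-d2],o2-o1,rcond=None)[0]
    a=o1+s[0]*d1;b=o2+s[1]*d2
    return (a+b)/2,np.linalg.norm(a-b)
E
python3 - <<'E'
from h import *
a=cv2.imread("pics/top0.png")[140:225,120:280]; b=cv2.imread("pics/scene0.png")[150:250,130:290]
a=cv2.resize(a,None,fx=5,fy=5,interpolation=cv2.INTER_CUBIC)
b=cv2.resize(b,None,fx=5,fy=5,interpolation=cv2.INTER_CUBIC)
cv2.imwrite("pics/topc.png",a);cv2.imwrite("pics/scenec.png",b)
p=robot.camera_params("top")
for n,uv in dict(c1=(217,160),c2=(243,155),c3=(260,206),c4=(227,212),pa=(170,204),pb=(188,203),tape=(141,208)).items(): print(n,onz(p,uv,0.01))
E
```

```text
c1 [0.60790714 0.06840428 0.01      ]
c2 [ 0.62570364 -0.03452569  0.01      ]
c3 [ 0.4208368  -0.09565735  0.01      ]
c4 [0.40059381 0.03255677 0.01      ]
pa [0.43725382 0.2527652  0.01      ]
pb [0.43945163 0.18307118 0.01      ]
tape [0.42438747 0.36474992 0.01      ]
```

View pics/topc.png

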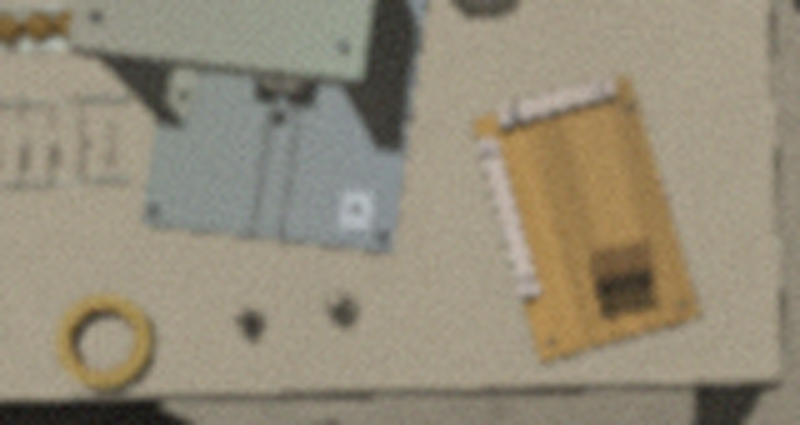

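View pics/scenec.png

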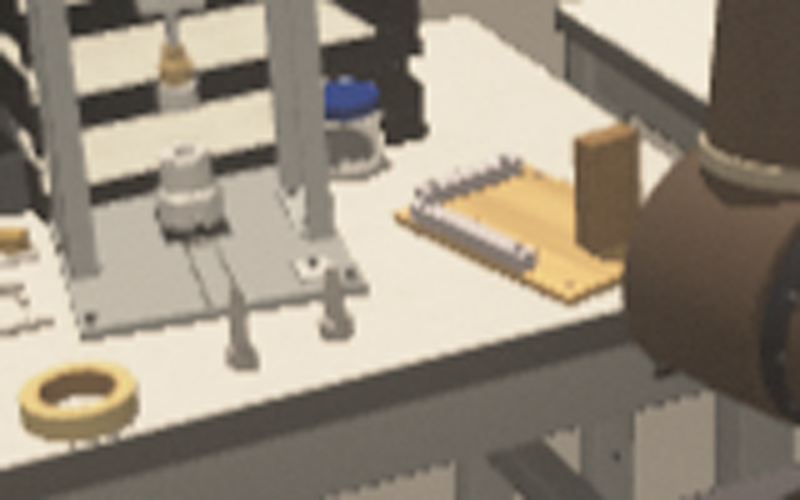

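Run:
```python
from h import *
from scipy.spatial.transform import Rotation as R
s=robot.sense();p=robot.camera_params("wrist")
M=R.from_quat(s["tool_rot"]).as_matrix()
for uv in [(255,193),(255,100),(255,0),(255,240)]:
    w=onz(p,uv,0.01); print(uv,w,M.T@(w-s["tool_pos"]))
print(M, ray(p,(255,193))[0])
# offcut/jig guesses in top & scene
t=robot.camera_params("top");c=robot.camera_params("scene")
f=lambda x,y,ox,oy:(ox+x/5-.4,oy+y/5-.4)
T=lambda x,y:f(x,y,120,140)
S=lambda x,y:f(x,y,130,150)
for n,a in dict(nl=(543,360),nr=(700,315),fr=(630,78),fl=(478,120)).items(): print(n,onz(t,T(*a),.01))
print("side stop near end top-left",onz(t,T(530,296),.024), "top far left", onz(t,T(487,140),.024))
print("offcut top",[onz(t,T(*a),.095) for a in [(592,255),(648,245),(655,272),(598,282)]])
print("scene", [onz(c,S(*a),.01) for a in [(398,215),(572,298),(520,158)]],[onz(c,S(*a),.095) for a in [(575,140),(612,120),(640,122),(603,146)]])
print("punches",onz(t,T(250,325),.03),onz(t,T(343,312),.03),onz(t,T(105,340),.01))
print([onz(c,S(*a),0.0) for a in [(240,362),(337,332),(80,410)]])
```

```text
(255, 193) [ 0.10630284 -0.5135567   0.01      ] [-0.03389324 -0.00107772  0.39408565]
(255, 100) [ 0.22157332 -0.48175343  0.01      ] [ 0.08568406 -0.0011303   0.394086  ]
(255, 0) [ 0.32519572 -0.45316388  0.01      ] [ 0.19317806 -0.00117756  0.39408632]
(255, 240) [ 0.03934379 -0.53203078  0.01      ] [-0.10335405 -0.00104718  0.39408544]
[[ 9.64099778e-01  2.65540035e-01 -3.29115304e-04]
 [ 2.65540239e-01 -9.64099026e-01  1.20398528e-03]
 [ 2.40654820e-06 -1.24815530e-03 -9.99999221e-01]] [ 0.20610122 -0.48697093  0.37418251]
nl [0.40203563 0.0278935  0.01      ]
nr [ 0.43418009 -0.09449959  0.01      ]
fr [ 0.62464271 -0.0447745   0.01      ]
fl [0.59352668 0.07568193 0.01      ]
side stop near end top-left [0.45016478 0.03647187 0.024     ] top far left [0.57400748 0.06791928 0.024     ]
offcut top [array([ 0.46868406, -0.01307304,  0.095     ]), array([ 0.47517885, -0.05466943,  0.095     ]), array([ 0.45480064, -0.05932144,  0.095     ]), array([ 0.44835485, -0.01706803,  0.095     ])]
scene [array([0.58365795, 0.07718207, 0.01      ]), array([0.39521473, 0.02596515, 0.01      ]), array([ 0.63549996, -0.04839138,  0.01      ])] [array([ 0.46346009, -0.01330402,  0.095     ]), array([ 0.48331505, -0.05313494,  0.095     ]), array([ 0.46969527, -0.06873637,  0.095     ]), array([ 0.44373128, -0.02536452,  0.095     ])]
punches [0.4320463  0.25079124 0.03      ] [0.4403523  0.17963928 0.03      ] [0.42598676 0.36631864 0.01      ]
[array([0.43930775, 0.25083303, 0.        ]), array([0.44737323, 0.17908401, 0.        ]), array([0.42872771, 0.36133757, 0.        ])]
```

Emit:
carry_out --commands '[1,-0.95,0,0,0,0,1,1,-0.95,0,0,0,0,1,1,-0.95,0,0,0,0,1,1,-0.95,0,0,0,0,1,1,-0.95,0,0,0,0,1,1,-0.95,0,0,0,0,1,1,-0.95,0,0,0,0,1]' --force 60

```text
clock: 0.85
tool_pos: [0.2827, -0.2674, 0.4048]
tool_rot: [0.991, 0.136, 0.0, -0.0]
force: [-0.2, 0.0, -0.6]
width: 0.0001
```

Emit:
carry_out --commands '[1,-0.95,0,0,0,0,1,1,-0.95,0,0,0,0,1,1,-0.95,0,0,0,0,1,1,-0.95,0,0,0,0,1,1,-0.95,0,0,0,0,1,1,-0.95,0,0,0,0,1,1,-0.95,0,0,0,0,1,1,-0.95,0,0,0,0,1,1,-0.95,0,0,0,0,1]'

```text
clock: 1.75
tool_pos: [0.4239, -0.0345, 0.4045]
tool_rot: [0.991, 0.133, -0.0, 0.0]
force: [-0.2, 0.1, 0.6]
width: 0.0
```

Run:
```python
from h import *
s=robot.sense(); print(s); 
p=robot.camera_params("wrist");cv2.imwrite("pics/w1.png",robot.grab_frame("wrist")[:,:,::-1]);np.save("w1.npy",p,allow_pickle=True)
```

```text
{'clock': 1.75, 'joint_pos': array([-8.10874746e-02, -6.21450913e-02, -2.34780151e-01,  1.39871342e+00,
       -3.78740352e-04,  2.79308127e+00]), 'qd': array([-0.0102567 , -0.00678438, -0.00029034, -0.00124742,  0.00345435,
        0.0039801 ]), 'tau': array([ 6.36815429e-01, -3.08060288e+01,  3.53543615e+01, -3.44415300e-02,
        1.78950210e-02, -6.18811770e-03]), 'tool_pos': array([ 0.42385308, -0.0344911 ,  0.40454935]), 'tool_rot': array([ 9.91073805e-01,  1.33313918e-01, -3.10097633e-04,  1.26171937e-04]), 'force': array([-0.17351604,  0.14158452,  0.62289314]), 'torque': array([ 0.00035357, -0.01426608,  0.04648685]), 'width': 3.942291590793766e-05}
```

View pics/w1.png

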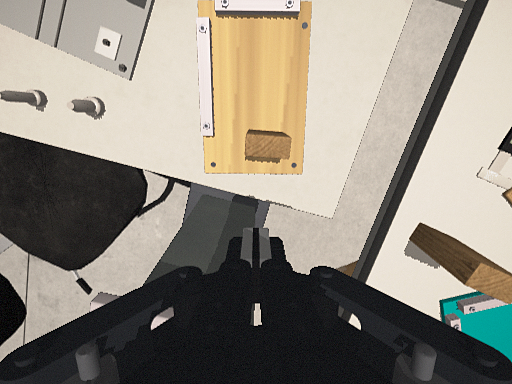

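Wrist view: the plywood jig lies with its side stop at (205,75) and end stop at (258,5), and the offcut stands at (268,145). The punches are at (20,98) and (88,106). I take a second view 80 mm further forward.

Emit:
carry_out --commands '[0.2,0,0,0,0,0,1,0.4,0,0,0,0,0,1,0.4,0,0,0,0,0,1,0.4,0,0,0,0,0,1,0.4,0,0,0,0,0,1]'

```text
clock: 2.3
tool_pos: [0.5004, -0.0132, 0.4048]
tool_rot: [0.991, 0.133, -0.0, 0.0]
force: [-0.5, -0.0, -0.0]
width: 0.0002
```

Run:
```python
from h import *
s=robot.sense(); print(s["tool_pos"],s["qd"].round(3)); 
p=robot.camera_params("wrist");cv2.imwrite("pics/w2.png",robot.grab_frame("wrist")[:,:,::-1]);np.save("w2.npy",p,allow_pickle=True)
p=robot.camera_params("wrist")
a=cv2.imread("pics/w1.png")[0:190,160:340];b=cv2.imread("pics/w2.png")[20:250,160:340]
cv2.imwrite("pics/w1c.png",cv2.resize(a,None,fx=3,fy=3,interpolation=cv2.INTER_CUBIC))
cv2.imwrite("pics/w2c.png",cv2.resize(b,None,fx=2.6,fy=2.6,interpolation=cv2.INTER_CUBIC))
```

```text
[ 0.50042951 -0.01319023  0.40479841] [ 0.003 -0.015 -0.004 -0.002  0.002  0.001]
```

View pics/w1c.png

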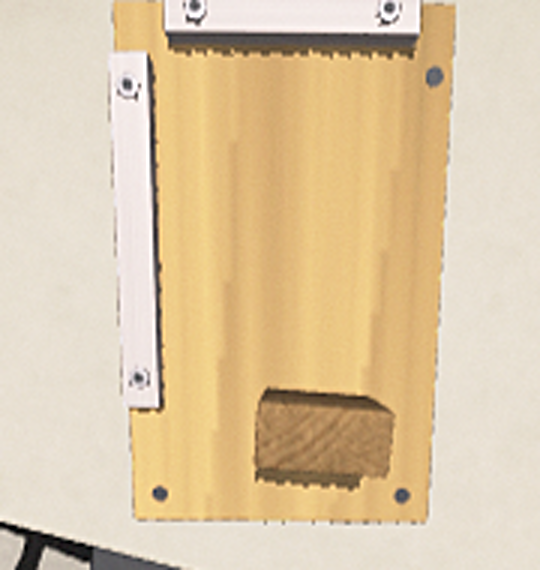

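View pics/w2.png

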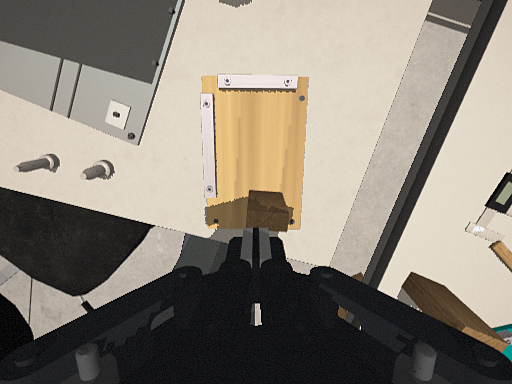

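View pics/w2c.png

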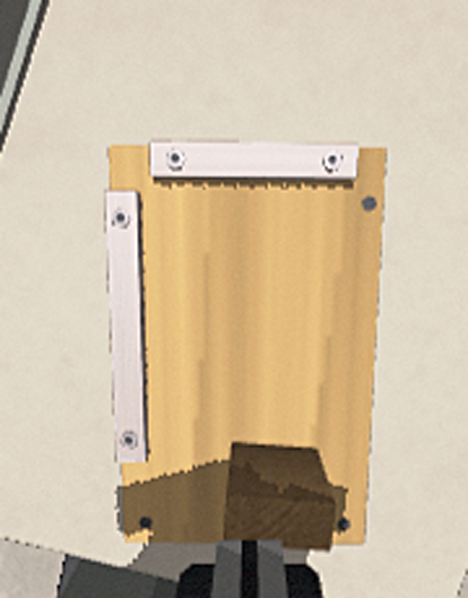

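Run:
```python
from h import *
p1=np.load("w1.npy",allow_pickle=True).item();p2=np.load("w2.npy",allow_pickle=True).item()
A=lambda x,y:(160+(x+.5)/3-.5,(y+.5)/3-.5)
B=lambda x,y:(160+(x+.5)/2.6-.5,20+(y+.5)/2.6-.5)
for n,a,b in [("end L",(196,7),(175,158)),("end R",(390,8),(332,159)),("side F",(127,85),(120,218)),("side N",(139,378),(128,440)),("plFR",(434,77),(369,204)),("plNL",(160,494),(145,522)),("plNR",(402,496),(343,524)),("offNR top",(388,477),(330,549)),("bottomfarL?",(262,400),(233,441))]:
    print(n,*tri(p1,A(*a),p2,B(*b)))
print("plate corners w1 NL NR",onz(p1,A(133,521),.01),onz(p1,A(428,521),.01),"w2 FL FR NR",onz(p2,B(108,146),.01),onz(p2,B(386,148),.01),onz(p2,B(365,545),.01))
print("offcut top w1",[onz(p1,A(*a),.095).round(4) for a in [(262,400),(393,412),(388,477),(257,470)]])
print("side stop top inner edge",onz(p1,A(159,407),.024),onz(p1,A(149,53),.024),onz(p2,B(145,460),.024),onz(p2,B(138,192),.024))
print("end stop top inner edge w2",onz(p2,B(152,177),.024),onz(p2,B(357,180),.024))
```

```text
end L [0.59418551 0.04728272 0.02537138] 0.0003697844136944142
end R [ 0.61237176 -0.02063812  0.02581077] 0.00026356795229720976
side F [0.56257907 0.06531785 0.02741115] 3.494112462020501e-05
side N [0.46095574 0.03859677 0.02584665] 0.0004249370497375976
plFR [ 0.59975255 -0.04421825  0.01188132] 0.0001958459159877671
plNL [0.41331116 0.02140524 0.00829501] 0.00020877752870273944
plNR [ 0.44093291 -0.08157832  0.00960755] 0.00017586691235797836
offNR top [ 0.45699777 -0.06017274  0.09143082] 0.00027119982744899015
bottomfarL? [ 0.46330267 -0.01251708 -0.01381191] 0.00233880447733163
plate corners w1 NL NR [0.39874937 0.0299477  0.01      ] [ 0.43337575 -0.09607325  0.01      ] w2 FL FR NR [0.59211957 0.08065452 0.01      ] [ 0.62563438 -0.04457749  0.01      ] [ 0.4325781  -0.09653544  0.01      ]
offcut top w1 [array([ 0.4707, -0.0126,  0.095 ]), array([ 0.4783, -0.055 ,  0.095 ]), array([ 0.4575, -0.0597,  0.095 ]), array([ 0.4481, -0.0168,  0.095 ])]
side stop top inner edge [0.45171872 0.02823242 0.024     ] [0.57569946 0.0605641  0.024     ] [0.45241493 0.0284173  0.024     ] [0.57573981 0.06044004 0.024     ]
end stop top inner edge w2 [0.58367937 0.05576415 0.024     ] [ 0.60707741 -0.03420722  0.024     ]
```

Measured: jig centre (0.5125, -0.0075), yaw ≈ 0.258. As a check, the side face comes out at y′=50.0 and the end face at x′=84.9 (nominal 50 and 85), with screw heights 25–27 and 8–12 mm. The offcut's top corner triangulates to 91 mm (95 expected), its centre is at jig (-54, -15) mm, and its yaw is ≈ 0.2. The tool yaw of 0.267 is already nearly aligned with the jig. I go behind the block and descend.

Emit:
carry_out --commands '[-0.25,0.03,0,0,0,0,1,-0.485,0.065,0,0,0,0,1,-0.485,0.065,0,0,0,0,1,-0.485,0.065,0.2,0,0,0,1,-0.485,0.065,0.4,0,0,0,1,-0.485,0.065,0.6,0,0,0,1,-0.485,0.065,0.72,0,0,0,1,-0.485,0.065,0.8,0,0,0,1,-0.485,0.065,0.8,0,0,0,1,-0.485,0.065,0.8,0,0,0,1]'

```text
clock: 3.35
tool_pos: [0.411, -0.0507, 0.2454]
tool_rot: [0.991, 0.134, 0.0, 0.0]
force: [0.3, 0.3, 1.3]
width: -0.0002
```

```bash
cat >> h.py <<'E'
C=np.array([.5125,-.0075]);Y=0.258
RJ=np.array([[np.cos(Y),np.sin(Y)],[-np.sin(Y),np.cos(Y)]])
J=lambda w:RJ@(np.asarray(w)[:2]-C)
E
python3 - <<'E'
from h import *
s=robot.sense(); print(s["tool_pos"],J(s["tool_pos"]),s["force"])
for n in ("wrist","scene"):
    im=robot.grab_frame(n)[:,:,::-1]
    if n=="scene": im=cv2.resize(im[150:250,190:320],None,fx=5,fy=5)
    cv2.imwrite(f"pics/{n}3.png",im)
E
```

```text
[ 0.41097312 -0.05074839  0.24544837] [-0.10920128 -0.01591266] [0.25036145 0.2990517  1.32663284]
```

View pics/wrist3.png

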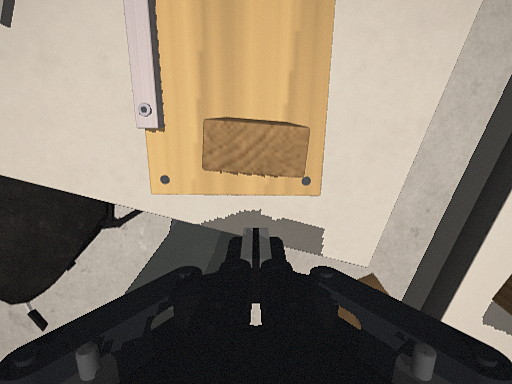

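View pics/scene3.png

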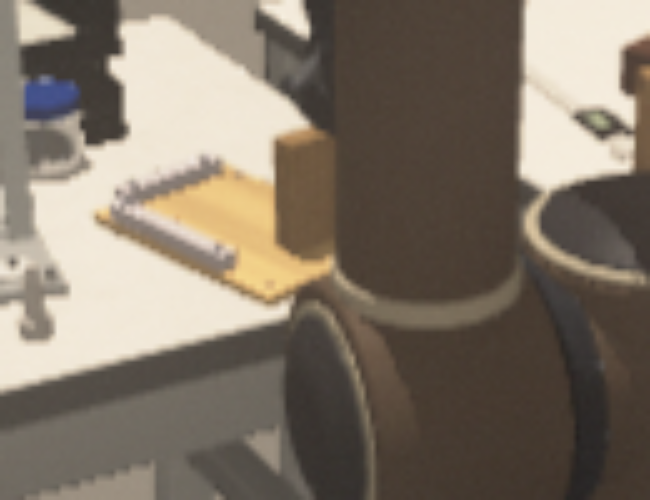

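The wrist view shows the finger (column 256) centred on the block (columns 203–309). Next is a slow push to tip it.

Emit:
carry_out --commands '[0.05,0,0,0,0,0,1,0.1,0,0,0,0,0,1,0.13,0,0,0,0,0,1,0.15,0,0,0,0,0,1,0.165,0,0,0,0,0,1,0.18,0,0,0,0,0,1,0.195,0,0,0,0,0,1,0.21,0,0,0,0,0,1,0.225,0,0,0,0,0,1,0.24,0,0,0,0,0,1,0.255,0,0,0,0,0,1,0.27,0,0,0,0,0,1,0.285,0,0,0,0,0,1,0.3,0,0,0,0,0,1,0.315,0,0,0,0,0,1,0.33,0,0,0,0,0,1,0.33,0,0,0,0,0,1,0.33,0,0,0,0,0,1,0.33,0,0,0,0,0,1]'

```text
clock: 5.35
tool_pos: [0.4747, -0.0331, 0.2447]
tool_rot: [0.991, 0.134, -0.0, 0.0]
force: [-0.8, -0.4, -0.1]
width: -0.0
```

Run:
```python
from h import *
s=robot.sense(); print(s["tool_pos"],J(s["tool_pos"]),s["force"])
for n in ("wrist",):
    im=robot.grab_frame(n)[:,:,::-1]
    cv2.imwrite(f"pics/{n}4.png",im)
```

```text
[ 0.47472568 -0.03307499  0.24466367] [-0.04304946 -0.0150905 ] [-0.76368518 -0.44338955 -0.11213991]
```

View pics/wrist4.png

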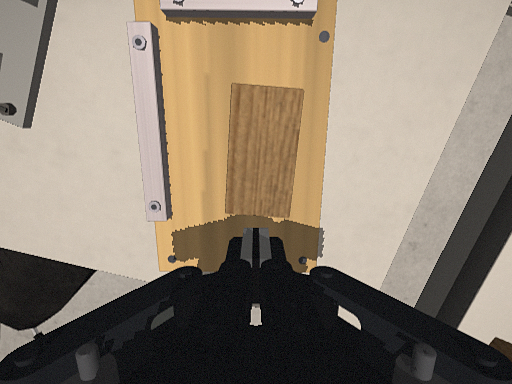

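The offcut has tipped and lies flat; its corners are at about (233,83), (303,89), (289,217) and (226,212).

Run:
```python
from h import *
p=robot.camera_params("wrist")
c=[J(onz(p,u,.032)) for u in [(233,83),(303,89),(289,217),(226,212)]]
print(np.round(c,4),np.mean(c,0)); c=np.array(c)
print(np.linalg.norm(c-np.roll(c,-1,0),axis=1)); d=c[0]-c[3]+c[1]-c[2];print("yaw rel",np.arctan2(d[1],d[0]))
im=cv2.imread("pics/wrist4.png")[60:240,200:330];cv2.imwrite("pics/w4c.png",cv2.resize(im,None,fx=3.2,fy=3.2,interpolation=cv2.INTER_CUBIC))
print([J(onz(p,u,.024)) for u in [(165,221),(152,22)]])
```

```text
[[ 0.0442  0.0002]
 [ 0.0412 -0.0428]
 [-0.0426 -0.0379]
 [-0.0395  0.0059]] [ 0.00082062 -0.01866361]
[0.04307597 0.08400651 0.04392494 0.08382259]
yaw rel -0.06317229717974082
[array([-0.04981595,  0.05138967]), array([0.07884284, 0.04935636])]
```

View pics/w4c.png

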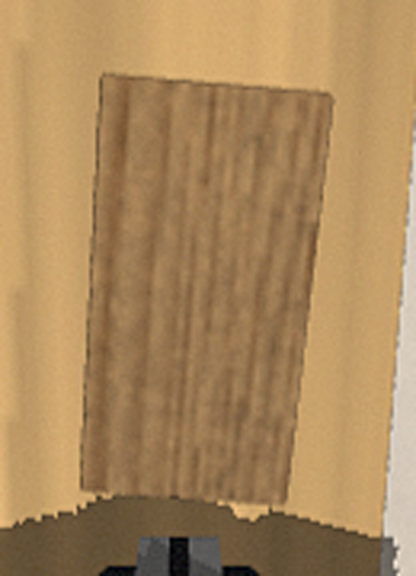

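Emit:
carry_out --commands '[0.1,0.15,0,0,0,0,1,0.22,0.35,0,0,0,0,1,0.22,0.35,0,0,0,0,1,0.22,0.35,0.1,0,0,0,1,0.22,0.35,0.2,0,0,0,1,0.22,0.35,0.263,0,0,0,1,0.22,0.35,0.263,0,0,0,1,0.22,0.35,0.263,0,0,0,1]'

```text
clock: 6.2
tool_pos: [0.5358, -0.0887, 0.1924]
tool_rot: [0.991, 0.134, -0.0, -0.0]
force: [-0.2, -0.1, -0.4]
width: 0.0
```

Run:
```python
from h import *
s=robot.sense(); print(s["tool_pos"],J(s["tool_pos"]),s["force"])
for n in ("wrist",):
    im=robot.grab_frame(n)[:,:,::-1]
    cv2.imwrite(f"pics/{n}5.png",im)
```

```text
[ 0.53575299 -0.0887288   0.19237602] [ 0.00175806 -0.08447324] [-0.15380948 -0.05690872 -0.3751861 ]
```

View pics/wrist5.png

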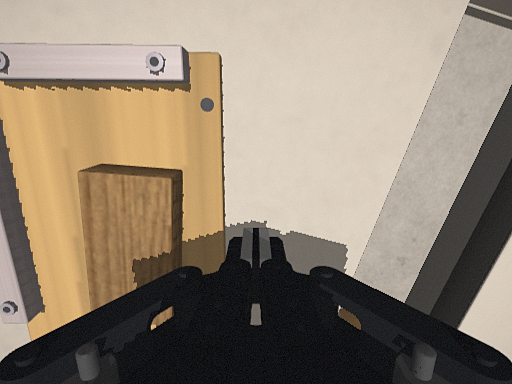

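Emit:
carry_out --commands '[0,-0.05,0,0,0,0,1,0,-0.1,0,0,0,0,1,0,-0.13,0,0,0,0,1,0,-0.15,0,0,0,0,1,0,-0.17,0,0,0,0,1,0,-0.19,0,0,0,0,1,0,-0.21,0,0,0,0,1,0,-0.23,0,0,0,0,1,0,-0.25,0,0,0,0,1,0,-0.27,0,0,0,0,1,0,-0.29,0,0,0,0,1,0,-0.31,0,0,0,0,1,0,-0.325,0,0,0,0,1,0,-0.34,0,0,0,0,1,0,-0.34,0,0,0,0,1]'

```text
clock: 7.75
tool_pos: [0.5176, -0.0229, 0.192]
tool_rot: [0.991, 0.134, -0.0, -0.0]
force: [-0.7, 0.2, 0.3]
width: 0.0005
```

Run:
```python
from h import *
s=robot.sense(); print(s["tool_pos"],J(s["tool_pos"]),s["force"])
for n in ("wrist","top"):
    im=robot.grab_frame(n)[:,:,::-1]
    if n=="top": im=cv2.resize(im[140:225,180:280],None,fx=6,fy=6,interpolation=cv2.INTER_CUBIC)
    cv2.imwrite(f"pics/{n}6.png",im)
```

```text
[ 0.51756392 -0.02285213  0.19196033] [ 0.00097926 -0.01613605] [-0.7018108   0.17173384  0.25271346]
```

View pics/wrist6.png

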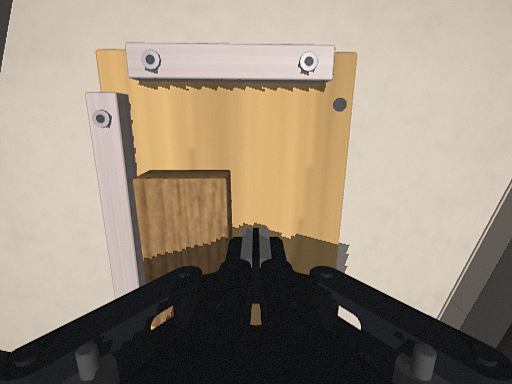

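View pics/top6.png

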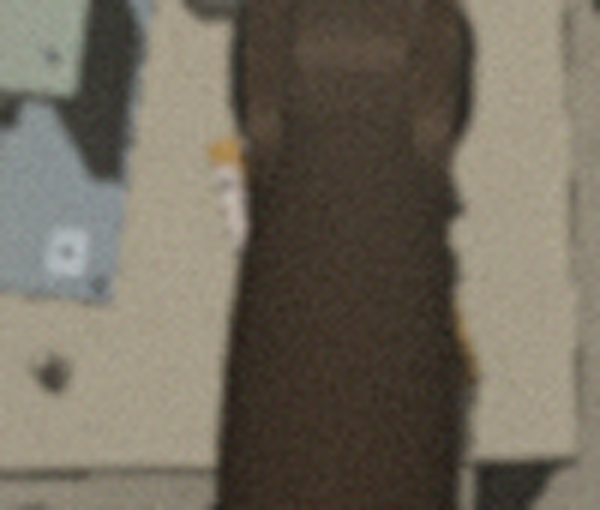

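The block is square to the jig (its front edge is level at row 178) and nearly at the side stop. I press the last millimetres slowly.

Emit:
carry_out --commands '[0,-0.01,0,0,0,0,1,0,-0.02,0,0,0,0,1,0,-0.025,0,0,0,0,1,0,-0.03,0,0,0,0,1,0,-0.03,0,0,0,0,1]'

```text
clock: 8.35
tool_pos: [0.5161, -0.0174, 0.1921]
tool_rot: [0.991, 0.134, -0.0, -0.0]
force: [-0.6, -0.5, -0.7]
width: 0.0001
```

Run:
```python
from h import *
s=robot.sense(); print(s["tool_pos"],J(s["tool_pos"]),s["force"])
p=robot.camera_params("wrist")
im=robot.grab_frame("wrist")[:,:,::-1]
cv2.imwrite("pics/w7c.png",cv2.resize(im[80:280,60:360],None,fx=2.6,fy=2.6,interpolation=cv2.INTER_CUBIC))
```

```text
[ 0.51614925 -0.01739879  0.19207955] [ 0.00100282 -0.01050226] [-0.55178743 -0.53111286 -0.66296915]
```

View pics/w7c.png

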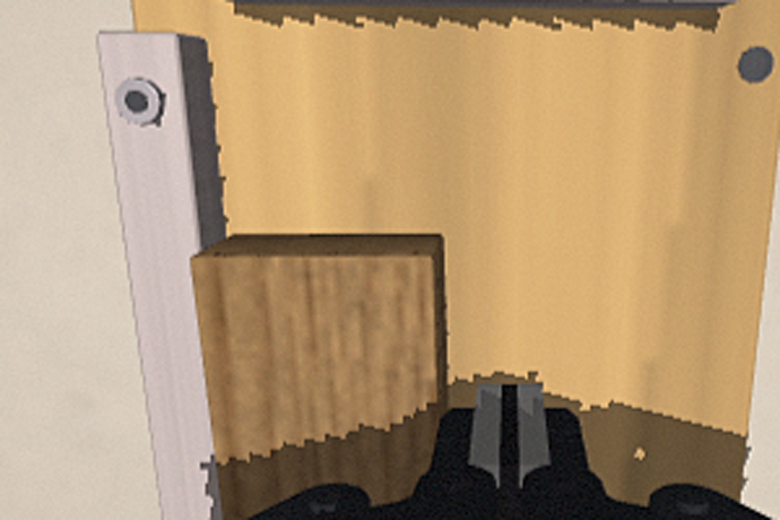

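Run:
```python
from h import *
p=robot.camera_params("wrist")
q=lambda x,y:(60+(x+.5)/2.6-.5,80+(y+.5)/2.6-.5)
print(J(onz(p,q(192,257),.032)),J(onz(p,q(433,255),.032)),"bottom",J(onz(p,q(442,235),.01)),"stop top inner",J(onz(p,q(178,36),.024)),J(onz(p,q(210,462),.024)),J(onz(p,q(226,235),.01)))
```

```text
[0.03994792 0.04867959] [0.040844  0.0044618] bottom [0.04023075 0.00476955] stop top inner [0.07872962 0.05038019] [-0.00633541  0.05319408] [0.03969022 0.05070148]
```

Emit:
carry_out --commands '[0,-0.005,0,0,0,0,1,0,-0.01,0,0,0,0,1,0,-0.01,0,0,0,0,1]'

```text
clock: 8.7
tool_pos: [0.5156, -0.0158, 0.1921]
tool_rot: [0.991, 0.134, -0.0, 0.001]
force: [-0.9, -3.9, 1.4]
width: -0.0002
```

The side stop is reached: the force rose to 4 N and the block's side is at y′≈49–50 mm. I go round behind the rear end.

Emit:
carry_out --commands '[0,0.07,0,0,0,0,1,0,0.15,0,0,0,0,1,0,0.15,-0.15,0,0,0,1,0,0.15,-0.25,0,0,0,1,0,0.15,-0.25,0,0,0,1,-0.22,0,-0.25,0,0,0,1,-0.43,-0.17,-0.25,0,0,0,1,-0.43,-0.17,-0.25,0,0,0,1,-0.43,-0.17,-0.25,0,0,0,1,-0.43,-0.17,-0.1,0,0,0,1,-0.43,-0.17,0,0,0,0,1,-0.43,-0.17,0,0,0,0,1,-0.43,-0.17,0,0,0,0,1]'

```text
clock: 10.0
tool_pos: [0.4247, -0.0061, 0.1922]
tool_rot: [0.991, 0.134, -0.0, -0.0]
force: [-0.2, -0.1, -0.4]
width: 0.0004
```

Run:
```python
from h import *
s=robot.sense(); print(s["tool_pos"],J(s["tool_pos"]),s["force"])
cv2.imwrite("pics/wrist8.png",robot.grab_frame("wrist")[:,:,::-1])
```

```text
[ 0.42470373 -0.00612895  0.19215837] [-0.08454059  0.02372664] [-0.23878042 -0.13540086 -0.41624075]
```

View pics/wrist8.png

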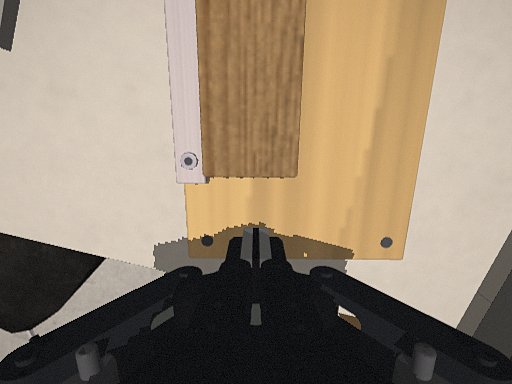

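Emit:
carry_out --commands '[0.05,0,0,0,0,0,1,0.1,0,0,0,0,0,1,0.12,0,0,0,0,0,1,0.14,0,0,0,0,0,1,0.16,0,0,0,0,0,1,0.18,0,0,0,0,0,1,0.2,0,0,0,0,0,1,0.22,0,0,0,0,0,1,0.24,0,0,0,0,0,1,0.26,0,0,0,0,0,1,0.28,0,0,0,0,0,1,0.3,0,0,0,0,0,1,0.315,0,0,0,0,0,1,0.33,0,0,0,0,0,1,0.345,0,0,0,0,0,1,0.345,0,0,0,0,0,1]'

```text
clock: 11.65
tool_pos: [0.4907, 0.0129, 0.1922]
tool_rot: [0.991, 0.134, 0.0, -0.0]
force: [0.4, 0.1, -0.1]
width: -0.0003
```

Run:
```python
from h import *
s=robot.sense(); print(s["tool_pos"],J(s["tool_pos"]),s["force"])
cv2.imwrite("pics/wrist9.png",robot.grab_frame("wrist")[:,:,::-1])
```

```text
[0.4907481  0.01285077 0.19217867] [-0.01583952  0.02522715] [ 0.37280959  0.14446769 -0.07993101]
```

View pics/wrist9.png

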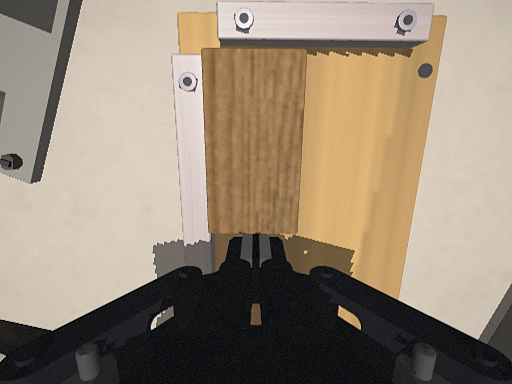

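The offcut lies along the side stop, its front end (row 48) a few mm short of the end stop's face. I press on in 1 mm steps.

Emit:
carry_out --commands '[0.007,0,0,0,0,0,1,0.014,0,0,0,0,0,1,0.02,0,0,0,0,0,1,0.02,0,0,0,0,0,1]'

```text
clock: 12.1
tool_pos: [0.4942, 0.0138, 0.1922]
tool_rot: [0.991, 0.134, 0.0, -0.0]
force: [0.3, -0.1, 0.6]
width: 0.0002
```

Emit:
carry_out --commands '[0.005,0,0,0,0,0,1,0.005,0,0,0,0,0,1,0.005,0,0,0,0,0,1]'

```text
clock: 12.4
tool_pos: [0.4951, 0.014, 0.1921]
tool_rot: [0.991, 0.134, 0.0, -0.0]
force: [-1.8, 0.1, 0.4]
width: -0.0002
```

Emit:
carry_out --commands '[0.005,0,0,0,0,0,1,0.005,0,0,0,0,0,1,0.005,0,0,0,0,0,1]'

```text
clock: 12.7
tool_pos: [0.4959, 0.0142, 0.192]
tool_rot: [0.991, 0.134, -0.0, 0.0]
force: [-2.1, -0.6, 1.0]
width: -0.0002
```

Emit:
carry_out --commands '[0.005,0,0,0,0,0,1,0.005,0,0,0,0,0,1,0.005,0,0,0,0,0,1]'

```text
clock: 13.0
tool_pos: [0.4962, 0.0143, 0.1919]
tool_rot: [0.991, 0.134, -0.001, 0.0]
force: [-5.7, -2.0, 3.5]
width: 0.0002
```

Run:
```python
from h import *
s=robot.sense(); print(s["tool_pos"],J(s["tool_pos"]),s["force"])
im=robot.grab_frame("wrist")[:,:,::-1]
cv2.imwrite("pics/w10.png",cv2.resize(im[0:250,150:450],None,fx=2.4,fy=2.4,interpolation=cv2.INTER_CUBIC))
```

```text
[0.49618412 0.01434003 0.19192542] [-0.01020344  0.02528013] [-5.70370913 -2.02942205  3.50347079]
```

View pics/w10.png

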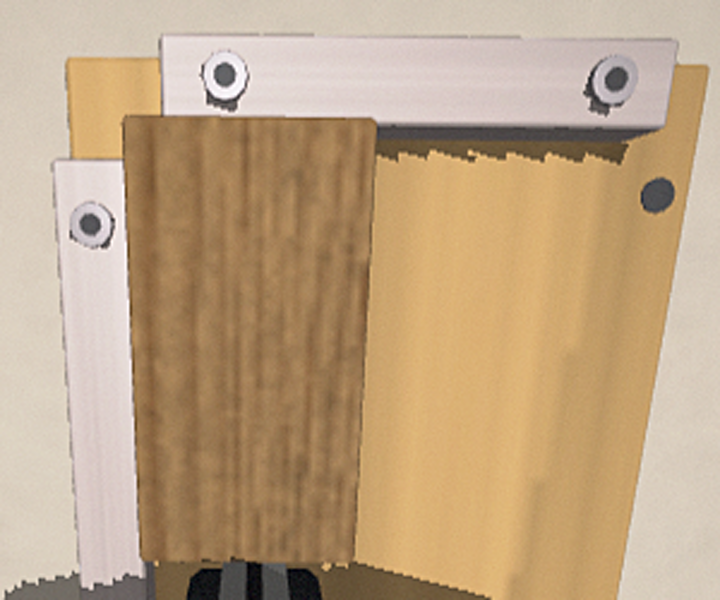

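End contact is confirmed by the force rising to 6 N. I back off, rise and look.

Emit:
carry_out --commands '[-0.08,0,0,0,0,0,1,-0.2,0,0,0,0,0,1,-0.2,0,-0.2,0,0,0,1,-0.2,0,-0.4,0,0,0,1,-0.2,0,-0.5,0,0,0,1,-0.2,0,-0.5,0,0,0,1,-0.2,0,-0.5,0,0,0,1]'

```text
clock: 13.75
tool_pos: [0.4587, 0.004, 0.2921]
tool_rot: [0.991, 0.134, 0.001, 0.0]
force: [-0.2, -0.4, -0.5]
width: 0.0002
```

Run:
```python
from h import *
s=robot.sense(); print(s["tool_pos"],J(s["tool_pos"]),s["force"])
p=robot.camera_params("wrist");np.save("w11.npy",p,allow_pickle=True)
im=robot.grab_frame("wrist")[:,:,::-1];cv2.imwrite("pics/w11.png",im)
cv2.imwrite("pics/w11c.png",cv2.resize(im[40:210,170:350],None,fx=3.5,fy=3.5,interpolation=cv2.INTER_CUBIC))
```

```text
[0.45872464 0.00396605 0.29212886] [-0.04906998  0.02480718] [-0.15535972 -0.42804144 -0.51947859]
```

View pics/w11c.png

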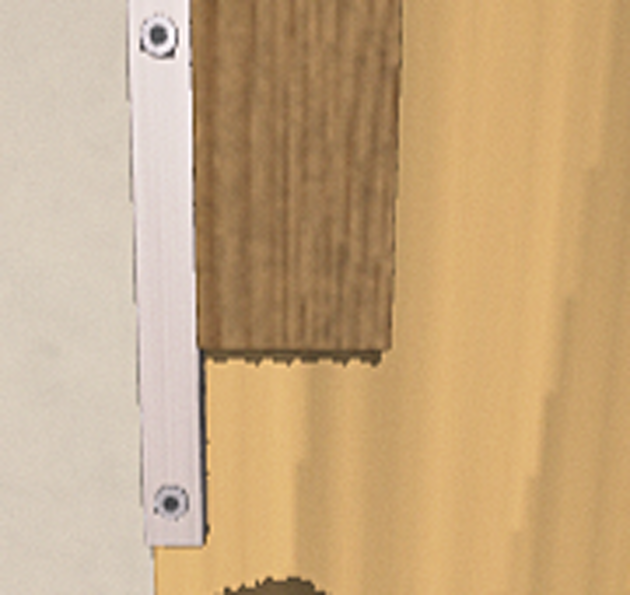

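Run:
```python
import cv2
im=cv2.imread("pics/w11.png");cv2.imwrite("pics/w11d.png",cv2.resize(im[0:150,170:350],None,fx=3.5,fy=3.5,interpolation=cv2.INTER_CUBIC))
```

```text
(no output)
```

View pics/w11d.png

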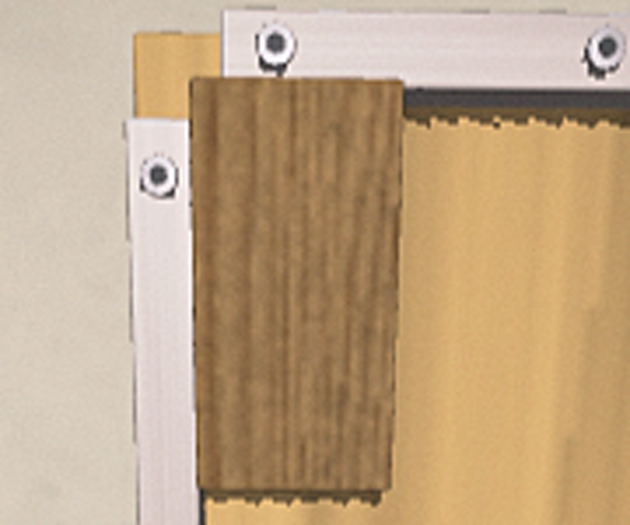

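Run:
```python
from h import *
p=np.load("w11.npy",allow_pickle=True).item()
q=lambda x,y:(170+(x+.5)/3.5-.5,(y+.5)/3.5-.5)
c=np.array([J(onz(p,q(*a),.032)) for a in [(191,78),(403,80),(388,492),(199,488)]])
print(c.round(4),c.mean(0)); print(np.linalg.norm(c-np.roll(c,-1,0),axis=1))
d=c[0]-c[3]+c[1]-c[2];print("yaw",np.arctan2(d[1],d[0]))
print("side stop edge",[J(onz(p,q(*a),.024)) for a in [(204,545+140),(190,135)]],"end edge",[J(onz(p,q(*a),.024)) for a in [(420,91),(620,94)]])
```

```text
[[0.0848 0.0496]
 [0.085  0.0054]
 [0.0002 0.0055]
 [0.0006 0.0494]] [0.04265618 0.02749087]
[0.04421071 0.08477664 0.04385876 0.08422233]
yaw 0.0012653681416721707
side stop edge [array([-0.0493033 ,  0.04971159]), array([0.07601682, 0.05088902])] end edge [array([0.0851609 , 0.00095394]), array([ 0.08509399, -0.04239054])]
```

Measured centre is jig (42.7, 27.5) mm (target 42.5, 27.5), yaw 0.001 rad. I rise clear, then check the height from this second view and the bystanders.

Emit:
carry_out --commands '[-0.05,0,-0.2,0,0,0,1,-0.1,0,-0.4,0,0,0,1,-0.1,0,-0.5,0,0,0,1,-0.1,0,-0.5,0,0,0,1,-0.1,0,-0.5,0,0,0,1]'

```text
clock: 14.3
tool_pos: [0.4392, -0.0014, 0.3907]
tool_rot: [0.991, 0.134, -0.001, -0.0]
force: [-0.6, 0.6, -0.3]
width: -0.0001
```

Run:
```python
from h import *
p=robot.camera_params("wrist");np.save("w12.npy",p,allow_pickle=True)
im=robot.grab_frame("wrist")[:,:,::-1];cv2.imwrite("pics/w12.png",im)
cv2.imwrite("pics/w12c.png",cv2.resize(im[0:180,180:340],None,fx=3.3,fy=3.3,interpolation=cv2.INTER_CUBIC))
t=robot.grab_frame("top")[:,:,::-1];a=cv2.imread("pics/top0.png")
x=np.hstack([a[180:230,120:210],t[180:230,120:210]]);cv2.imwrite("pics/t12.png",cv2.resize(x,None,fx=4,fy=4,interpolation=cv2.INTER_CUBIC))
print(np.abs(a[180:230,120:210].astype(int)-t[180:230,120:210]).max(2).max())
```

```text
113
```

View pics/w12c.png

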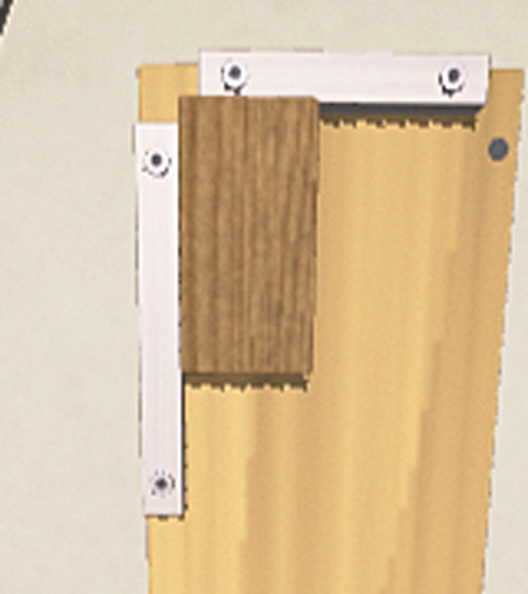

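View pics/t12.png

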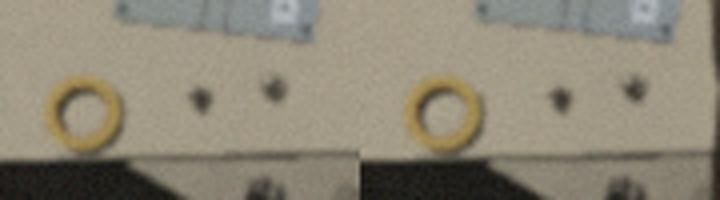

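Run:
```python
from h import *
p1=np.load("w11.npy",allow_pickle=True).item();p2=np.load("w12.npy",allow_pickle=True).item()
A=lambda x,y:(170+(x+.5)/3.5-.5,(y+.5)/3.5-.5);B=lambda x,y:(180+(x+.5)/3.3-.5,(y+.5)/3.3-.5)
for a,b in [((191,78),(179,97)),((403,80),(319,98)),((388,492),(312,375)),((199,488),(181,372))]:
    X,e=tri(p1,A(*a),p2,B(*b));print(J(X).round(4),X[2].round(4),e.round(4), J(onz(p2,B(*b),.032)).round(4))
robot.hand_in()
```

```text
[0.0835 0.0493] 0.0363 0.0002 [0.0846 0.0496]
[0.0853 0.0052] 0.0305 0.0003 [0.0848 0.0052]
[0.0002 0.0051] 0.0309 0.0006 [0.0003 0.0049]
[0.0007 0.0496] 0.032 0.0004 [0.0007 0.0498]
the job is handed in; nothing more can be done
```

The offcut lies flat in the corner of the plywood jig, against both stops, and the job is handed in at about 14.4 s of the 64 s allowed. With the fingers shut, I tipped it towards the end stop. I then slid it sideways to the side stop (contact about 4 N) and along to the end stop (contact about 6 N), and withdrew clear.

- **Position:** the last check put the centre at jig (42.7, 27.5) mm against a target of (42.5, 27.5), with the length 0.001 rad off the jig's x axis. A second view agreed within about 0.5 mm.
- **Height:** two views put the top corners at 30.5, 30.9, 32.0 and 36.3 mm, against 32 mm expected. The 36.3 mm corner disagrees; I put it down to pixel reading over a short baseline, because the corners cast onto the 32 mm plane give about 85 × 44 mm.
- **Bystanders:** the punches and tape roll look the same in the before and after top views. The raw pixel difference over that crop peaked at 113. The only change I could see was the arm at the crop's edge; I did not trace the peak or measure their poses again.

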